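Shut the gear chest

TASK

Close up the gear chest on the studio desk with your fingertips, gripping nothing: push both open drawers fully home, in either order, and only then push the raised lid down until it lies shut on the chest. Leave everything else on the desk where it stands, and finish clear of the chest.

Things in the scene. Friction and masses are not known exactly. Their poses are not given: they have to be found in the camera images.
- chest: black gear chest with aluminium edges, fixed to the desk: 180 mm deep (its x), 340 mm wide (its y), rim 105 mm above the desk. Origin: centre of its underside. Its -x side is the front, towards the robot; +y is its left. In the front two drawers side by side, on top a lid hinged along the rear rim over a shallow tray.
- drawer_left (a joint): how far the left drawer (centred 84 mm to the chest's +y) stands out, m; 0 = fully home. It slides along the chest's x (opens to -x), with about 1.5 N of friction and light damping; it stays where it is left and has no latch or spring. Starts 0.02 to 0.07; can come out to 0.09.
- drawer_right (a joint): the same for the right drawer (centred 84 mm to the chest's -y).
- left_face (a point): centre of the flat outer face of the left drawer's front, 160 mm wide, 70 mm high, spanning 14 to 84 mm above the desk; no projecting handle. Axes as the chest's: pushing along +x shuts it. Even when home the face stands 12 mm proud of the chest's front side. The whole front is 12 mm thick; behind it the drawer is open above, with foam holding a microphone (left) or three guitar slides (right), all part of the drawer.
- right_face (a point): the same for the right drawer.
- lid (a joint): opening angle of the chest's lid, rad; 0 = shut, flat on the rim; 1.25 = its stop. Starts 0.85 to 1.15. A stiff hinge holds it at any angle; shutting it takes about 1 to 3 N near its free edge.
- lid_hinge (a point): middle of the lid's hinge line: in the chest's frame 90 mm behind the origin (+x), 105 mm up; the hinge line runs along the chest's y.
- lid_edge (a point): middle of the lid's free edge, on its outer (upper) side, 184 mm from the hinge. The lid is 340 mm wide and 12 mm thick: the underside passes through the hinge line. Its outer side is black with aluminium edging: the side to push, which faces up when shut, and up and away from the robot when open; the inner side has a grey lining.
- polish: small closed polish bottle standing in front of the chest, 34 mm across, 75 mm tall; loose, to be left alone. Origin: centre of its underside.
- metronome: metronome standing left of the chest, foot 60 x 70 mm, 102 mm tall; loose, to be left alone. Origin: centre of its underside.
- mug: white mug standing right of the chest, 78 mm across without its handle, 92 mm tall; loose, to be left alone. Origin: centre of its underside.
- pedal: grey effects pedal lying on the desk, 115 x 68 mm, 47 mm tall; loose, to be left alone. Origin: centre of its underside.
- mouse: computer mouse, 105 x 60 mm, 30 mm tall; loose, to be left alone. Origin: centre of its underside.
- jar: glass jar with a lid, 56 mm across, 70 mm tall; loose, to be left alone. Origin: centre of its underside.
- tuner: flat clip tuner, 45 x 75 mm, 12 mm tall; loose, to be left alone. Origin: centre of its underside.

How it is judged:
By the outcome, as a careful person would: the job done as asked, in the order asked, and still so for the second after the job is handed in, with the robot touching nothing.
It also fails if it takes over 53 s, if anything falls off the work surface, if the arm or the gripper's body presses on something with over 40 N, if the wrist force passes 120 N, or if a joint passes its speed limit or range.

ROBOT

A 6-joint arm with a two-finger parallel gripper is mounted at the origin on the work surface. World frame = base frame: x ahead of the robot, y to its left, z up, the work surface at z = 0. Lengths are in m, angles in degrees, forces in N, time in s.
With the tool pointing down it reaches from about 0.4 to 0.825 m from the base axis. Payload 7 kg.
Tool frame: the origin (TCP) lies at the centre of the arm's flange, where the gripper is bolted on; the fingertips stand 178 mm ahead of it and the grasp point (between the pads) lies 159 mm ahead of it; x points along the fingers, y is the direction in which the jaws open and shut, and the axes are right-handed (so a half turn about x gives the same grasp; the last joint's range is limited). The gripper opens to 88 mm and grips with 3 to 60 N. Pads are 19 mm wide; open, the fingers measure 130 mm over their backs; the gripper's body (78 mm by 193 mm) begins 47 mm behind the grasp point.
Start: joints at [-49.154, 20.546, 0.682, 0, -70.136, -16.507], TCP at [0.278, -0.615, 0.405] pointing down, gripper open.
Joint ranges: [-176.03, 176.03], [-82.01, 121.73], [-58.28, 71.71], [-173.87, 95.51], [-174.79, -0.11], [-173.66, 173.66]. Speed limits (degrees/s): [136.94, 136.94, 172.46, 180, 180, 180].

INTERFACE

Orientations are given as [roll, pitch, yaw] about the fixed x, y, z axes, in that order (R = Rz(yaw) Ry(pitch) Rx(roll)).
In Python, from plant import ctrl gives the robot as it stands. The module is installed in compiled form; this text tells all that it offers.
- The arm moves only by the shell command python3 -m inch 'ROWS'. ROWS is JSON, one flat list of numbers, 7 for each row, row after row: the shift along the tool's x, y, z in m, then the turn, a rotation vector about the tool's x, y, z in degrees, then the finger opening in m, from 0 to 0.0876. In form: [dx, dy, dz, rx, ry, rz, hand, dx, dy, dz, rx, ry, rz, hand, ...]. A call has 1 to 20 rows; each row shifts and turns the pose as measured when the row begins, along the tool's axes as they then stand; what a row does not reach is not made up. A row lasts 1/8 s, in which the tool goes at most 62.5 mm and 10.7 degrees, less where a joint would pass 70% of its speed; a pose out of reach is approached as far as the arm can. A call with a gripper value outside its range is refused whole. The fingers move at their own pace and stop on an object; the grip force is fixed at half the most. Time passes only in rows, so rows that do not move let the fingers close. It gives the time, the measured TCP pose, the force and the opening at its end, in the units of the state.
- ctrl.get_obs(): the state, without advancing time (a new reading comes with each control period).
- ctrl.snapshot(name): name is "side" or "top" or "wrist"; returns a dict with "color" (384x512x3 uint8, red, green, blue), "depth" (384x512 float32, m along the optical axis (not along the pixel's ray), 0 where there is no reading), "K" (3x3 intrinsics, pixels), "position" and "attitude" of the camera in the world; the wrist camera has in their place "hand_eye" (4x4, takes a point from camera to tool coordinates, whose origin is the TCP and whose axes are the tool frame's). Camera axes: x right, y up, looking along -z (the intrinsics and any distortion apply to the point x, -y, -z); pixel columns grow to the right and rows downward; lengths in m; the calibration is good to about 2 mm. A picture is of the moment at which its call begins: read the wrist's pose just before it.
- ctrl.close_job(): hands the job in, once; it reports no verdict.
The state is a dict: "clock": time; "joint_pos": joint angles; "qvel": joint speeds; "tau": joint torques, N m; "tool_pos": TCP position; "orientation": TCP orientation; "force": force on the tool from outside, world axes, zero at the start; "moment": the same for the moment, N m; "opening": finger opening in m.
Only numpy, scipy, OpenCV 4.12 (cv2) and the standard library are available. Lean on these libraries where they do the work, as an engineer would, in place of code of your own. Each camera call takes 0.05 s, during which the arm holds its last target.

## Working session

There is one attempt and no reset: what is moved stays moved. The work goes in short steps, Python scripts to look and compute and a shell command to move; the robot and the scene stay as the last step left them, time stands still between calls to the robot, and variables do not carry over. Pictures are saved under pics/ and viewed, and the job is handed in when it is done.

```bash
mkdir -p pics; python3 - <<'E'
from plant import ctrl
import cv2
print(ctrl.get_obs())
for n in ("side","top"):
    s=ctrl.snapshot(n); cv2.imwrite(f"pics/{n}0.png",s["color"][:,:,::-1]); 
    print(n,s["K"].tolist(),s["position"],s["attitude"], [k for k in s])
E
```

```text
{'clock': 0.0, 'joint_pos': array([-4.91528409e+01,  2.05916112e+01,  6.33123051e-01, -2.17870835e-02,
       -7.01376710e+01, -1.65053571e+01]), 'qvel': array([ 0.05865963, -0.01052036, -0.0014065 ,  0.08234971, -0.04550308,
        0.02282824]), 'tau': array([ 1.55980331e-03, -5.82714736e+01,  2.93058157e+01,  6.99683771e+00,
        6.84496423e-03, -1.33444414e-04]), 'tool_pos': array([ 0.27811953, -0.61481228,  0.40371028]), 'orientation': array([ 94.48312225,  89.90168304, 118.81750462]), 'force': array([ 0.62108194, -0.09050701,  0.40238322]), 'moment': array([-0.05306259,  0.05480228, -0.00938922]), 'opening': 0.08763597000707725}
side [[492.3304946416136, 0.0, 254.3104887646516], [0.0, 492.3304946416136, 192.27958720235017], [0.0, 0.0, 1.0]] [0.22482216 0.78632478 1.15538271] [  37.80191549    0.61567684 -159.71531956] ['color', 'depth', 'K', 'position', 'attitude']
top [[431.860289309625, 0.0, 253.841452632195], [0.0, 431.860289309625, 196.66464991642565], [0.0, 0.0, 1.0]] [ 0.40215656 -0.01854973  1.28393927] [  5.95527271   0.89744185 -89.06174385] ['color', 'depth', 'K', 'position', 'attitude']
```

View pics/side0.png

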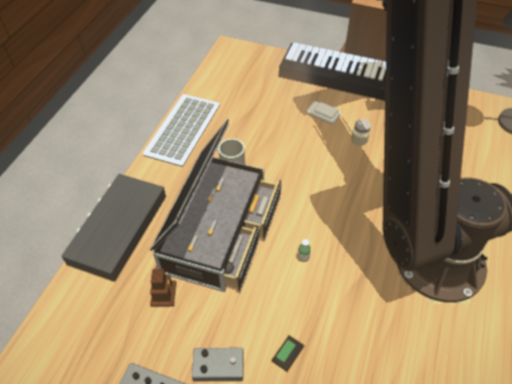

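View pics/top0.png

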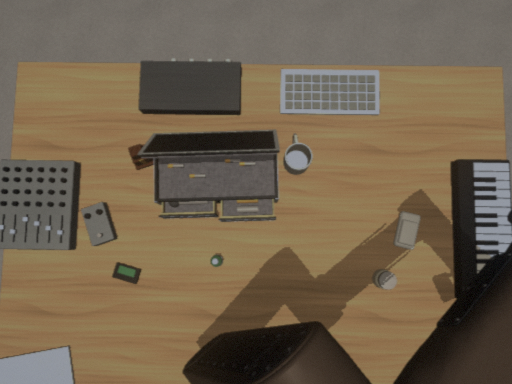

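The side view shows the chest at about (215,220), with both drawers out towards the robot and the polish bottle at (304,248). In the top view the chest spans columns 155-278 and rows 130-220, with the polish at (216,260), the metronome at (140,155) and the mug at (297,157).

```bash
cat > h.py <<'E'
import numpy as np, cv2
from scipy.spatial.transform import Rotation as R
from plant import ctrl
def cloud(s,T=None):
    K=s["K"];d=s["depth"];v,u=np.mgrid[:d.shape[0],:d.shape[1]]
    p=np.stack([(u-K[0,2])/K[0,0]*d,-(v-K[1,2])/K[1,1]*d,-d],-1)
    if T is None:
        return p@R.from_euler('xyz',s["attitude"],degrees=True).as_matrix().T+s["position"]
    return p@T[:3,:3].T+T[:3,3]
E
python3 - <<'E'
from h import *
for n,(a,b,c,d) in (("top",(115,125,325,275)),("side",(130,110,330,320))):
    s=ctrl.snapshot(n);P=cloud(s);np.savez(f"{n}.npz",P=P,d=s["depth"],c=s["color"],K=s["K"],pos=s["position"],att=s["attitude"])
    f=3.8 if n=="top" else 2.8
    cv2.imwrite(f"pics/{n}1.png",cv2.resize(s["color"][b:d,a:c,::-1],None,fx=f,fy=f,interpolation=cv2.INTER_CUBIC))
    if n=="top":
        for (u,v) in [(216,260),(297,157),(300,300),(220,180),(200,135),(240,208),(190,208),(188,214),(248,217),(140,155),(98,222)]:
            print(u,v,P[v,u].round(3))
E
```

```text
216 260 [0.35  0.104 0.077]
297 157 [ 0.657 -0.124  0.006]
300 300 [ 0.235 -0.136 -0.004]
220 180 [0.572 0.098 0.09 ]
200 135 [0.688 0.15  0.137]
240 208 [0.497 0.042 0.053]
190 208 [0.496 0.187 0.043]
188 214 [0.476 0.185 0.084]
248 217 [0.47  0.018 0.087]
140 155 [0.604 0.274 0.268]
98 222 [0.452 0.456 0.031]
```

View pics/top1.png

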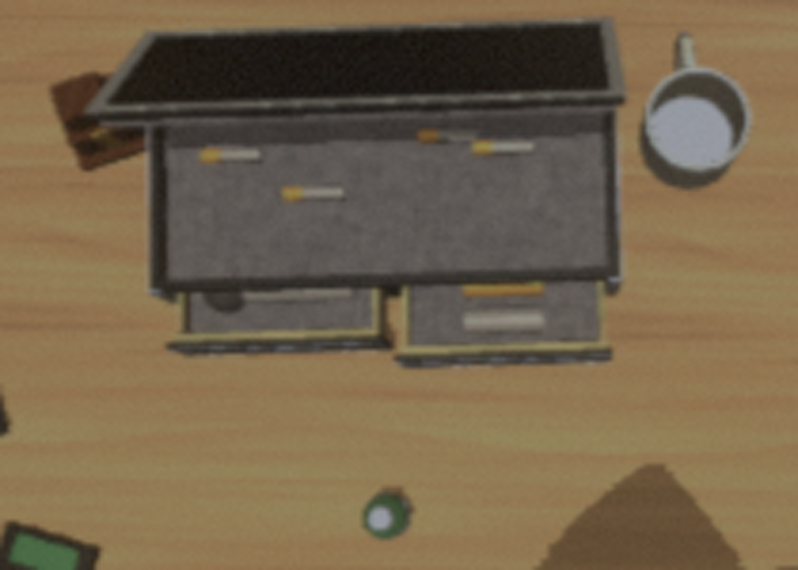

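View pics/side1.png

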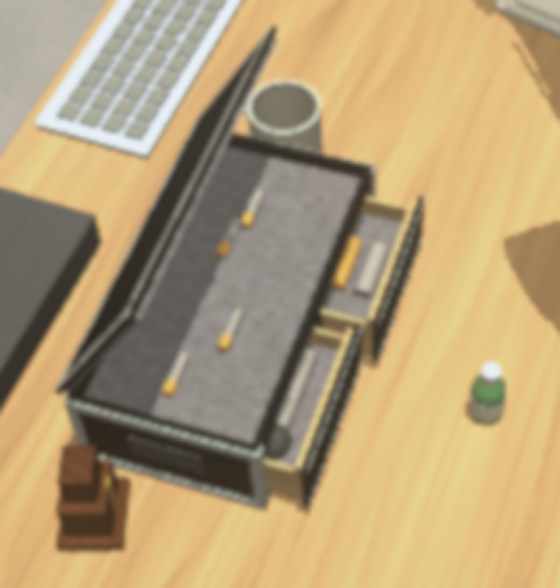

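```bash
python3 - <<'E'
from h import *
z=np.load("top.npz")
Rm=R.from_euler('xyz',z['att'],degrees=True).as_matrix();K=z['K']
def ray(u,v,h):
    d=Rm@np.array([(u-K[0,2])/K[0,0],-(v-K[1,2])/K[1,1],-1]);p=z['pos'];return (p+d*(h-p[2])/d[2]).round(4)
c=lambda x,y:(x/3.8+115-.37,y/3.8+125-.37)
for nm,x,y,h in [("rimFL",152,292,.105),("rimFR",619,286,.105),("Ldraw l",168,349,.084),("Ldraw r",389,346,.084),("Rdraw l",397,362,.084),("Rdraw r",611,357,.084),("rimRL?",155,125,.105),("rimRR",614,112,.105),
  ("lidL",90,113,.26),("lidR",622,101,.26),("lidrearL",150,34,.11),("lidrearR",608,20,.11),("mug",698,120,.092),("polish",385,517,.075)]:
    print(nm,ray(*c(x,y),h))
# lid cloud from top
P=z['P']; q=P[130:160,150:278].reshape(-1,3)
for u in (170,210,250): print([tuple(P[v,u].round(3)) for v in range(128,160,2)])
for u in (185,245): print([tuple(P[v,u].round(3)) for v in range(210,222)])
print(R.from_euler('xyz',ctrl.get_obs()['orientation'],degrees=True).as_matrix().round(3))
E
```

```text
rimFL [0.5075 0.2747 0.105 ]
rimFR [ 0.5169 -0.0631  0.105 ]
Ldraw l [0.4676 0.2665 0.084 ]
Ldraw r [0.4723 0.104  0.084 ]
Rdraw l [0.4606 0.0979 0.084 ]
Rdraw r [ 0.4667 -0.0586  0.084 ]
rimRL? [0.6302 0.2775 0.105 ]
rimRR [ 0.6443 -0.0581  0.105 ]
lidL [0.6074 0.2804 0.26  ]
lidR [ 0.6196 -0.0579  0.26  ]
lidrearL [0.6969 0.2826 0.11  ]
lidrearR [ 0.7115 -0.0528  0.11  ]
mug [ 0.6418 -0.1204  0.092 ]
polish [0.3478 0.1047 0.075 ]
[(np.float64(0.741), np.float64(0.262), np.float64(0.006)), (np.float64(0.737), np.float64(0.264), np.float64(-0.004)), (np.float64(0.73), np.float64(0.262), np.float64(0.002)), (np.float64(0.692), np.float64(0.234), np.float64(0.127)), (np.float64(0.682), np.float64(0.23), np.float64(0.145)), (np.float64(0.673), np.float64(0.227), np.float64(0.16)), (np.float64(0.663), np.float64(0.223), np.float64(0.177)), (np.float64(0.655), np.float64(0.219), np.float64(0.192)), (np.float64(0.647), np.float64(0.217), np.float64(0.204)), (np.float64(0.638), np.float64(0.213), np.float64(0.221)), (np.float64(0.629), np.float64(0.209), np.float64(0.237)), (np.float64(0.62
[... 2941 characters left out ...]
np.float64(0.027), np.float64(0.052)), (np.float64(0.486), np.float64(0.028), np.float64(0.048)), (np.float64(0.483), np.float64(0.028), np.float64(0.045)), (np.float64(0.481), np.float64(0.028), np.float64(0.043)), (np.float64(0.476), np.float64(0.026), np.float64(0.078)), (np.float64(0.473), np.float64(0.026), np.float64(0.079)), (np.float64(0.47), np.float64(0.026), np.float64(0.082)), (np.float64(0.467), np.float64(0.026), np.float64(0.083)), (np.float64(0.464), np.float64(0.026), np.float64(0.085)), (np.float64(0.464), np.float64(0.028), np.float64(0.037)), (np.float64(0.462), np.float64(0.029), np.float64(0.004))]
[[-0.001 -0.412  0.911]
 [ 0.001  0.911  0.412]
 [-1.     0.001 -0.   ]]
```

```bash
cat > d.py <<'E'
import sys; from h import *
o=ctrl.get_obs();M=R.from_euler('xyz',o['orientation'],degrees=True).as_matrix()
t=np.array([float(a) for a in sys.argv[1:4]])   # tip target
tip=o['tool_pos']+.178*M[:,0]
des=np.array([[0,-np.sin(.035),np.cos(.035)],[0,np.cos(.035),np.sin(.035)],[-1,0,0]])
print("t",round(o['clock'],2),"tip",tip.round(4),"dtool",(M.T@(t-tip)).round(4),"rot",R.from_matrix(M.T@des).as_rotvec(degrees=True).round(2),"F",o['force'].round(1),"open",round(o['opening'],3))
E
python3 -m inch '[0,0,0,7.4,0,0,0, 0,0,0,7.4,0,0,0, 0,0,0,7.4,0,0,0, 0,0,0,0,0,0,0]'; python3 d.py .43 .022 .15
```

```text
clock: 0.7
tool_pos: [0.2781, -0.6147, 0.4029]
orientation: [118.2, 89.8, 119.7]
force: [0.5, 0.4, 0.5]
opening: 0.0535
t 0.7 tip [ 0.2778 -0.6142  0.2249] dtool [0.0764 0.6317 0.1693] rot [-0.47 -0.08 -0.16] F [0.5 0.4 0.5] open 0.053
```

```bash
python3 -m inch '[0,0.055,0.015,0,0,0,0, 0,0.055,0.015,0,0,0,0, 0,0.055,0.015,0,0,0,0, 0,0.055,0.015,0,0,0,0, 0,0.055,0.015,0,0,0,0, 0,0.055,0.015,0,0,0,0, 0,0.055,0.015,0,0,0,0, 0,0.055,0.015,0,0,0,0, 0,0.055,0.015,0,0,0,0, 0,0.055,0.015,0,0,0,0]'; python3 d.py .43 .022 .15
```

```text
clock: 1.95
tool_pos: [0.4068, -0.0464, 0.4038]
orientation: [56.8, 89.7, 60.0]
force: [2.8, -0.8, 1.0]
opening: 0.0005
t 1.95 tip [ 0.4073 -0.0457  0.2258] dtool [0.0762 0.066  0.0263] rot [ 1.2   0.15 -0.24] F [ 2.8 -0.8  1. ] open 0.0
```

```bash
python3 -m inch '[0.01,0.033,0.013,0.6,0,0,0, 0.03,0.033,0.013,0.6,0,0,0, 0.04,0,0,0,0,0,0, 0,0,0,0,0,0,0]'; python3 d.py .43 .022 .055
python3 - <<'E'
from h import *
for n in ("side","wrist"):
    s=ctrl.snapshot(n); im=s["color"][:,:,::-1]
    if n=="side": im=cv2.resize(im[100:320,130:350],None,fx=2.6,fy=2.6,interpolation=cv2.INTER_CUBIC)
    cv2.imwrite(f"pics/{n}2.png",im)
E
```

```text
clock: 2.45
tool_pos: [0.4306, 0.0278, 0.3244]
orientation: [37.8, 89.4, 41.0]
force: [0.6, 0.5, 1.2]
opening: 0.0002
t 2.45 tip [0.4319 0.0289 0.1464] dtool [ 0.0914 -0.0074 -0.003 ] rot [ 1.16  0.44 -0.35] F [0.6 0.5 1.2] open 0.0
```

View pics/side2.png

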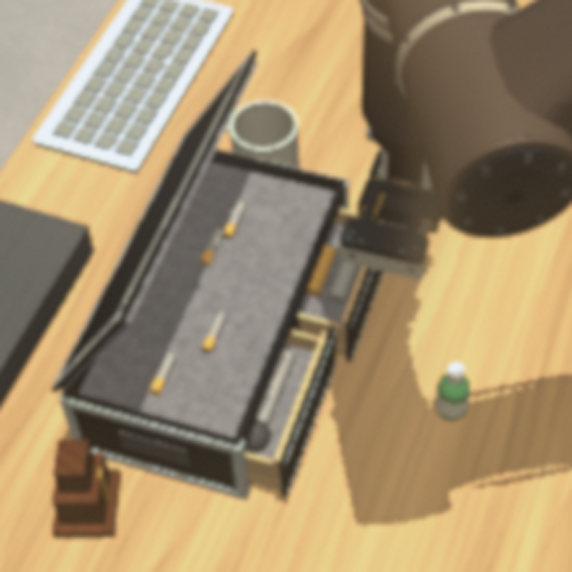

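View pics/wrist2.png

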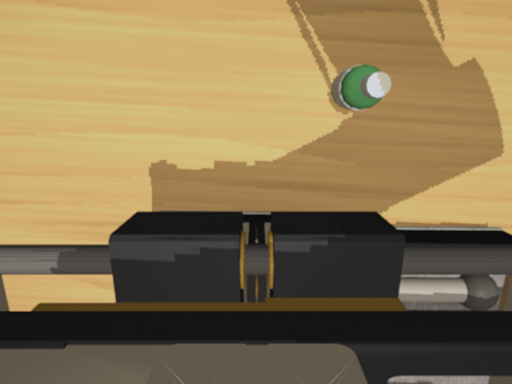

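The side view shows the fingertips hovering over the right drawer's front at about (385,255) in the crop. The wrist view shows the polish at (365,88), well clear of the fingers. I'll check where the camera sits on the tool.

```bash
python3 - <<'E'
from h import *
s=ctrl.snapshot("wrist"); T=s["hand_eye"]; print(T.round(3)); P=cloud(s,T)
for (u,v) in [(200,225),(200,280),(200,307),(200,325),(200,365),(40,260),(365,88),(480,290),(460,235),(300,230),(450,320)]: print(u,v,P[v,u].round(3), s["depth"][v,u])
E
```

```text
[[-0.001  0.249 -0.968  0.019]
 [ 1.    -0.    -0.001 -0.   ]
 [-0.    -0.968 -0.249 -0.067]
 [ 0.     0.     0.     1.   ]]
200 225 [ 0.095 -0.014 -0.039] 0.08051846
200 280 [ 0.088 -0.013 -0.028] 0.07683147
200 307 [ 0.083 -0.013 -0.024] 0.07259359
200 325 [ 0.074 -0.011 -0.026] 0.06273036
200 365 [ 0.064 -0.009 -0.026] 0.053433612
40 260 [ 0.094 -0.055 -0.03 ] 0.081874534
365 88 [ 0.254  0.076 -0.081] 0.22415383
480 290 [0.265 0.193 0.084] 0.2761805
460 235 [0.289 0.183 0.043] 0.28895342
300 230 [ 0.093  0.011 -0.039] 0.078300774
450 320 [ 0.075  0.039 -0.026] 0.06454607
```

```bash
python3 -m inch '[0.045,-0.007,-0.002,1.2,0.4,-0.3,0, 0.046,0,0,0,0,0,0, 0,0,0,0,0,0,0]'; python3 d.py .49 .022 .055
```

```text
clock: 2.98
tool_pos: [0.4345, 0.0211, 0.241]
orientation: [21.8, 88.9, 23.7]
force: [-0.1, 0.4, 0.3]
opening: 0.0003
t 2.98 tip [0.4378 0.0225 0.063 ] dtool [ 0.009  -0.0023  0.052 ] rot [-0.15  1.06 -0.42] F [-0.1  0.4  0.3] open 0.0
```

```bash
python3 -m inch '[0.008,0,0.008,0,1,-0.4,0, 0,0,0.008,0,0,0,0, 0,0,0.008,0,0,0,0, 0,0,0.008,0,0,0,0, 0,0,0.008,0,0,0,0]'; python3 d.py .49 .022 .055
```

```text
clock: 3.6
tool_pos: [0.4788, 0.0228, 0.2384]
orientation: [23.0, 89.6, 24.9]
force: [-1.7, 0.4, -1.2]
opening: 0.0003
t 3.6 tip [0.4798 0.0233 0.0604] dtool [ 0.0054 -0.0017  0.0101] rot [-0.11  0.33 -0.14] F [-1.7  0.4 -1.2] open 0.0
```

```bash
python3 -m inch '[0,0,0.006,0,0,0,0, 0,0,0.006,0,0,0,0]'; python3 d.py .49 .022 .055
```

```text
clock: 3.85
tool_pos: [0.4918, 0.0234, 0.2385]
orientation: [24.4, 89.6, 26.3]
force: [-1.9, 1.4, -0.6]
opening: 0.0007
t 3.85 tip [0.4928 0.0239 0.0605] dtool [ 0.0055 -0.0018 -0.0029] rot [-0.12  0.33 -0.15] F [-1.9  1.4 -0.6] open 0.001
```

Friction level so far (1.9 N), so the drawer is moving. Small steps from here until the stop shows in the force.

```bash
python3 -m inch '[0,0,0.003,0,0,0,0]'; python3 d.py .49 .022 .06;python3 -m inch '[0,0,0.003,0,0,0,0]'|grep force; python3 d.py .49 .022 .06; python3 -m inch '[0,0,0.002,0,0,0,0]'|grep force; python3 d.py .49 .022 .06
```

```text
clock: 3.98
tool_pos: [0.4951, 0.0235, 0.2385]
orientation: [24.7, 89.7, 26.5]
force: [-11.6, 3.6, 7.5]
opening: 0.0008
t 3.98 tip [0.496  0.024  0.0605] dtool [ 0.0004 -0.0018 -0.0061] rot [-0.12  0.31 -0.14] F [-11.6   3.6   7.5] open 0.001
force: [-17.9, 4.9, 11.6]
t 4.1 tip [0.496  0.0234 0.0599] dtool [-0.0001 -0.0012 -0.006 ] rot [-0.16 -0.02 -0.09] F [-17.9   4.9  11.6] open 0.0
force: [-7.8, 3.0, 5.1]
t 4.22 tip [0.4958 0.0231 0.0596] dtool [-0.0004 -0.0009 -0.0059] rot [-0.19 -0.25 -0.05] F [-7.8  3.   5.1] open 0.0
```

```bash
python3 -m inch '[0,0,-0.03,0,0,0,0, 0,0,-0.032,0,0,0,0, 0,0.05,0,0,0,0,0, 0,0.058,0,0,0,0,0, 0,0.058,0,0,0,0,0, 0,0,0,0,0,0,0]'; python3 d.py .445 .19 .055
python3 - <<'E'
from h import *
for n in ("side","top"):
    s=ctrl.snapshot(n); im=s["color"][:,:,::-1]
    if n=="side": im=cv2.resize(im[100:320,130:350],None,fx=2.6,fy=2.6,interpolation=cv2.INTER_CUBIC)
    else: im=cv2.resize(im[125:275,115:325],None,fx=3.8,fy=3.8,interpolation=cv2.INTER_CUBIC)
    cv2.imwrite(f"pics/{n}3.png",im)
E
```

```text
clock: 4.97
tool_pos: [0.4303, 0.1929, 0.2407]
orientation: [48.2, 89.6, 50.0]
force: [-0.9, -0.4, -0.2]
opening: 0.0004
t 4.97 tip [0.4312 0.1939 0.0627] dtool [ 0.0078 -0.0044  0.0136] rot [-0.19  0.29 -0.32] F [-0.9 -0.4 -0.2] open 0.0
```

View pics/side3.png

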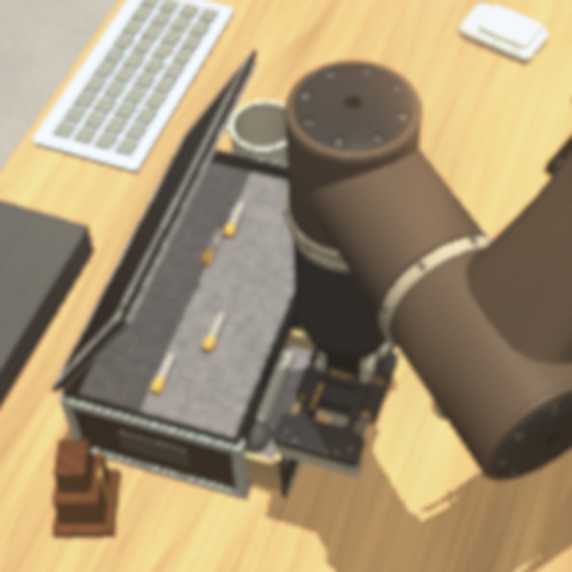

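View pics/top3.png

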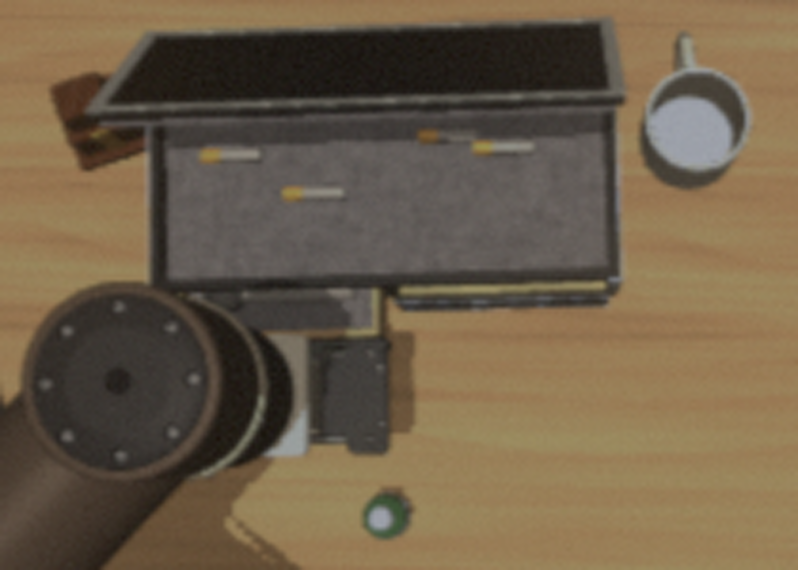

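The top view shows the right drawer's front flush against the chest (rows 285-305 of the crop). The polish at (385,517) hasn't moved. Next is the left drawer.

```bash
python3 -m inch '[0.004,-0.004,0.01,0,0.3,-0.3,0, 0,0,0.01,0,0,0,0, 0,0,0.008,0,0,0,0, 0,0,0.008,0,0,0,0, 0,0,0.008,0,0,0,0]'; python3 d.py .49 .19 .058
```

```text
clock: 5.7
tool_pos: [0.477, 0.1836, 0.2356]
orientation: [-154.3, 89.8, -152.9]
force: [-2.0, 0.9, 1.2]
opening: 0.0005
t 5.7 tip [0.4764 0.1833 0.0576] dtool [-0.0004  0.0064  0.0138] rot [-0.6  -0.21  0.1 ] F [-2.   0.9  1.2] open 0.001
```

```bash
python3 -m inch '[0,0,0.005,0,0,0,0]'; python3 d.py .49 .19 .058;  python3 -m inch '[0,0,0.004,0,0,0,0]'|grep force; python3 d.py .49 .19 .058
```

```text
clock: 5.82
tool_pos: [0.4826, 0.1836, 0.2355]
orientation: [-154.7, 89.8, -153.3]
force: [-1.5, 0.9, 0.1]
opening: 0.0001
t 5.83 tip [0.4819 0.1833 0.0575] dtool [-0.0005  0.0065  0.0082] rot [-0.62 -0.22  0.1 ] F [-1.5  0.9  0.1] open 0.0
force: [-1.3, 0.6, 0.5]
t 5.95 tip [0.4862 0.1834 0.0575] dtool [-0.0005  0.0065  0.0039] rot [-0.62 -0.22  0.1 ] F [-1.3  0.6  0.5] open 0.0
```

```bash
for i in 1; do :; done; python3 -m inch '[0,0,0.003,0,0,0,0]'|grep force; python3 d.py .49 .19 .058;  python3 -m inch '[0,0,0.003,0,0,0,0]'|grep force; python3 d.py .49 .19 .058;  python3 -m inch '[0,0,0.003,0,0,0,0]'|grep force; python3 d.py .49 .19 .058
```

```text
force: [-16.4, 5.5, 11.7]
t 6.08 tip [0.4887 0.1833 0.0574] dtool [-0.0007  0.0066  0.0015] rot [-0.64 -0.3   0.12] F [-16.4   5.5  11.7] open 0.001
force: [-25.7, 7.2, 16.8]
t 6.2 tip [0.4887 0.183  0.0571] dtool [-0.0009  0.007   0.0014] rot [-0.66 -0.58  0.18] F [-25.7   7.2  16.8] open 0.0
force: [-19.4, 7.4, 11.9]
t 6.33 tip [0.4886 0.1828 0.057 ] dtool [-0.0011  0.0071  0.0016] rot [-0.67 -0.86  0.22] F [-19.4   7.4  11.9] open 0.001
```

The left drawer also hit a hard stop. The two stop positions agree with a chest yaw of about 2.5°. I'll back off, lift and look.

```bash
python3 -m inch '[0,0,-0.03,0.6,0,0,0, 0,0,-0.03,0,0,0,0, -0.05,0,0,0,0,0,0, -0.06,0,0,0,0,0,0, -0.06,-0.02,0,0,0,0,0, -0.06,-0.02,0,0,0,0,0, -0.05,-0.02,0,0,0,0,0, 0,0,0,0,0,0,0]'; python3 d.py .65 .11 .34
python3 - <<'E'
from h import *
for n in ("side","top"):
    s=ctrl.snapshot(n); im=s["color"][:,:,::-1]
    if n=="side": im=cv2.resize(im[100:320,130:350],None,fx=2.6,fy=2.6,interpolation=cv2.INTER_CUBIC)
    else: im=cv2.resize(im[125:275,115:325],None,fx=3.8,fy=3.8,interpolation=cv2.INTER_CUBIC)
    cv2.imwrite(f"pics/{n}4.png",im)
E
```

```text
clock: 7.32
tool_pos: [0.4338, 0.1232, 0.5228]
orientation: [-153.8, 89.4, -152.8]
force: [-0.3, 0.1, -0.7]
opening: 0.0007
t 7.33 tip [0.432  0.1223 0.3448] dtool [ 0.0026 -0.0157  0.2178] rot [-1.09 -0.58  0.28] F [-0.3  0.1 -0.7] open 0.001
```

View pics/side4.png

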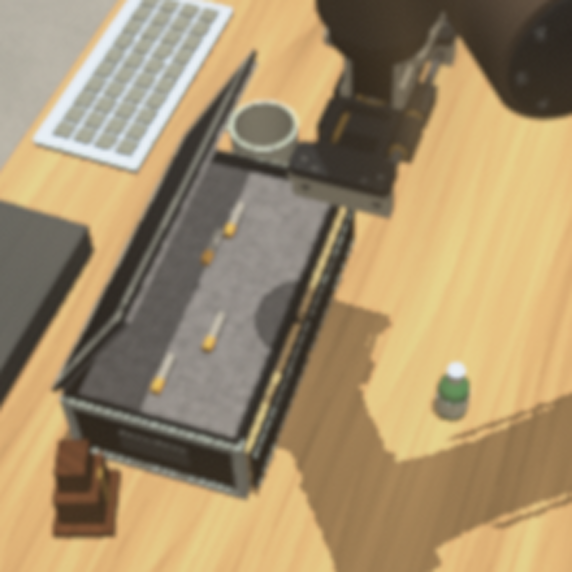

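View pics/top4.png

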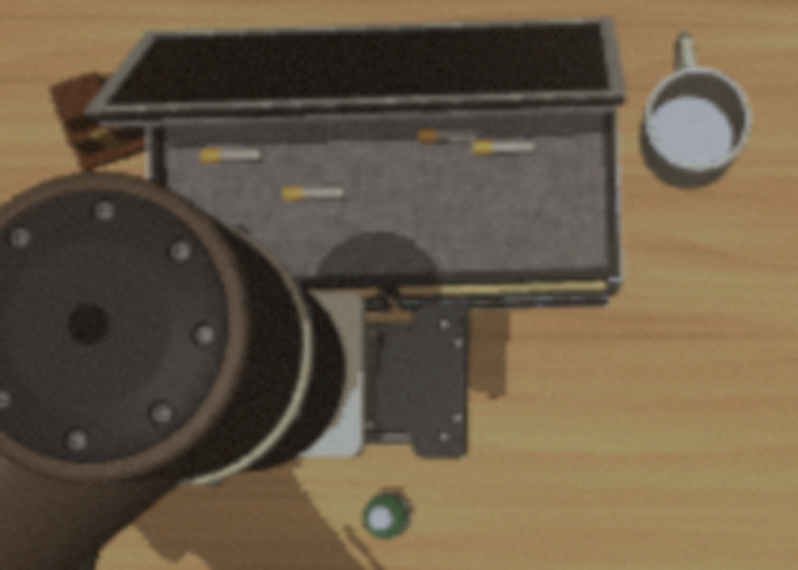

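Both drawer fronts now line up flush along the chest front in the side view, from (345,215) to (255,485). Now I'll go over and behind the lid's free edge.

```bash
python3 -m inch '[0,-0.004,0.055,-0.5,-0.5,0.2,0, 0,-0.004,0.055,-0.5,0,0,0, 0,-0.004,0.055,0,0,0,0, 0,-0.004,0.055,0,0,0,0, 0,0,0,0,0,0,0]'; python3 d.py .65 .11 .26
```

```text
clock: 8.05
tool_pos: [0.6599, 0.1162, 0.5052]
orientation: [-159.5, 88.8, -157.3]
force: [-0.5, 0.7, -1.1]
opening: 0.0005
t 8.05 tip [0.6564 0.1147 0.3272] dtool [ 0.0674 -0.004  -0.0053] rot [ 0.21 -1.14  0.43] F [-0.5  0.7 -1.1] open 0.001
```

```bash
python3 -m inch '[0.035,-0.004,0,0,-1.1,0.4,0, 0.033,0,0,0,0,0,0, 0,0,0,0,0,0,0]'; python3 d.py .628 .11 .253
python3 - <<'E'
from h import *
for n in ("side",):
    s=ctrl.snapshot(n); im=s["color"][:,:,::-1]
    im=cv2.resize(im[100:320,130:350],None,fx=2.6,fy=2.6,interpolation=cv2.INTER_CUBIC)
    cv2.imwrite(f"pics/{n}5.png",im)
E
```

```text
clock: 8.43
tool_pos: [0.6586, 0.1129, 0.4297]
orientation: [-158.8, 89.5, -156.5]
force: [0.2, -0.2, 0.3]
opening: 0.0004
t 8.43 tip [0.6572 0.1122 0.2517] dtool [-0.0011 -0.0011 -0.0292] rot [ 0.24 -0.47  0.18] F [ 0.2 -0.2  0.3] open 0.0
```

View pics/side5.png

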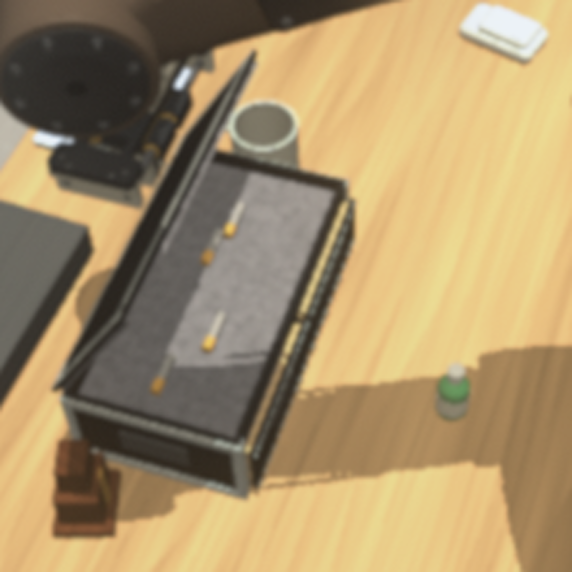

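The side view shows the gripper behind the lid, at about (110,170) in the crop, with the lid clear of it. Advancing to contact.

```bash
python3 -m inch '[0,0,-0.014,0,-0.4,0,0, 0,0,-0.014,0,0,0,0, 0.005,0,-0.008,0,0,0,0, 0.005,0,-0.008,0,0,0,0]'; python3 d.py .61 .11 .243
```

```text
clock: 8.98
tool_pos: [0.6143, 0.1118, 0.427]
orientation: [-9.0, 89.4, -6.7]
force: [2.0, -1.8, 1.2]
opening: 0.0001
t 8.97 tip [0.6162 0.1116 0.249 ] dtool [ 0.006  -0.0013 -0.0064] rot [0.36 0.61 0.09] F [ 2.  -1.8  1.2] open 0.0
```

```bash
python3 -m inch '[0.01,0,-0.011,0,0.5,0,0, 0.01,0,-0.011,0,0,0,0, 0.012,0,-0.01,0,0,0,0]'; python3 d.py .572 .11 .208
```

```text
clock: 9.35
tool_pos: [0.5804, 0.1103, 0.3942]
orientation: [-22.1, 89.9, -19.7]
force: [0.2, 0.4, 2.3]
opening: 0.0005
t 9.35 tip [0.5807 0.1102 0.2162] dtool [ 0.0082  0.0002 -0.0087] rot [0.35 0.12 0.05] F [0.2 0.4 2.3] open 0.0
```

```bash
python3 -m inch '[0.01,0,-0.009,0,0,0,0, 0.012,0,-0.009,0,0,0,0, 0.014,0,-0.008,0,0,0,0]'; python3 d.py .55 .11 .175
```

```text
clock: 9.72
tool_pos: [0.5525, 0.1093, 0.356]
orientation: [-12.2, 89.9, -9.8]
force: [1.5, 0.3, 0.9]
opening: 0.0008
t 9.72 tip [0.5528 0.1092 0.178 ] dtool [ 0.003   0.0009 -0.0028] rot [0.35 0.1  0.02] F [1.5 0.3 0.9] open 0.001
```

```bash
python3 -m inch '[0.014,0,-0.006,0,0,0,0, 0.014,0,-0.005,0,0,0,0, 0.012,0,-0.002,0,0,0,0, 0.01,0,0,0,0,0,0]'; python3 d.py .5365 .11 .117
```

```text
clock: 10.22
tool_pos: [0.5375, 0.1085, 0.302]
orientation: [-133.1, 89.9, -130.7]
force: [-0.8, -0.9, 1.8]
opening: 0.0001
t 10.22 tip [0.5373 0.1084 0.124 ] dtool [ 0.007   0.0017 -0.0008] rot [ 0.35 -0.05  0.05] F [-0.8 -0.9  1.8] open 0.0
```

```bash
python3 - <<'E'
from h import *
for n in ("side",):
    s=ctrl.snapshot(n); im=s["color"][:,:,::-1]
    im=cv2.resize(im[100:320,130:350],None,fx=2.6,fy=2.6,interpolation=cv2.INTER_CUBIC)
    cv2.imwrite(f"pics/{n}6.png",im)
E
```

```text
(no output)
```

View pics/side6.png

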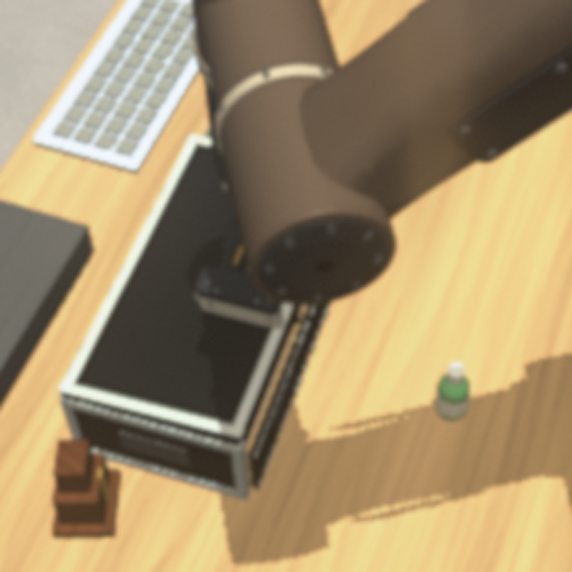

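The lid is nearly down: the side view shows its edge just above the rim around (240,430). I'll press in small steps to the stop.

```bash
python3 -m inch '[0.004,0,0,0,0,0,0]'|grep force; python3 d.py .5365 .11 .117; python3 -m inch '[0.003,0,0,0,0,0,0]'|grep force; python3 d.py .5365 .11 .117; python3 -m inch '[0.003,0,0,0,0,0,0]'|grep force; python3 d.py .5365 .11 .117
```

```text
force: [0.3, 0.2, 1.6]
t 10.4 tip [0.537  0.1082 0.1184] dtool [ 0.0013  0.0019 -0.0004] rot [ 0.34 -0.14  0.09] F [0.3 0.2 1.6] open 0.0
force: [-17.7, 2.9, 38.2]
t 10.53 tip [0.5371 0.1082 0.117 ] dtool [ 0.      0.0019 -0.0005] rot [ 0.38 -0.14  0.12] F [-17.7   2.9  38.2] open 0.0
force: [-18.2, 0.9, 37.2]
t 10.65 tip [0.5371 0.1081 0.1171] dtool [ 0.0001  0.0019 -0.0005] rot [ 0.43 -0.09  0.14] F [-18.2   0.9  37.2] open 0.0
```

Hard stop with the tip at 0.117, which is the rim (0.105) plus the lid's 12 mm. Lifting off and moving clear so I can check.

```bash
python3 -m inch '[-0.03,0,0,0,0,0,0, -0.06,0,0,0,0,0,0, -0.06,0,0,0,0,0,0, -0.06,-0.03,0,0,0,0,0, 0,-0.06,0,0,0,0,0, 0,-0.06,0,0,0,0,0, 0,-0.06,0,0,0,0,0, 0,-0.06,0,0,0,0,0, 0,-0.06,0,0,0,0,0, 0,-0.06,0,0,0,0,0, 0,0,0,0,0,0,0]'
python3 - <<'E'
from h import *
for n in ("side","top"):
    s=ctrl.snapshot(n); im=s["color"][:,:,::-1]; P=cloud(s)
    if n=="side": im=cv2.resize(im[100:320,130:350],None,fx=2.6,fy=2.6,interpolation=cv2.INTER_CUBIC)
    else:
        im=cv2.resize(im[125:275,115:325],None,fx=3.8,fy=3.8,interpolation=cv2.INTER_CUBIC)
        m=(P[...,0]>.53)&(P[...,0]<.67)&(P[...,1]>-.03)&(P[...,1]<.25)&(P[...,2]<.2)&(s["depth"]>0)
        A=np.c_[P[m][:,:2],np.ones(m.sum())]; print("lid plane",np.linalg.lstsq(A,P[m][:,2],rcond=None)[0].round(4),P[m][:,2].mean().round(4),m.sum())
        old=np.load("top.npz")["c"].astype(int); df=np.abs(old-s["color"]).max(-1)
        for nm,(u,v) in dict(polish=(216,260),mug=(297,157),metro=(137,157),pedal=(98,222),tuner=(127,273)).items(): print(nm,df[v-12:v+13,u-12:u+13].mean().round(1))
        print("top ref", df[90:110,20:60].mean())
    cv2.imwrite(f"pics/{n}7.png",im)
E
```

```text
clock: 12.02
tool_pos: [0.5558, -0.29, 0.5097]
orientation: [-23.6, 89.6, -21.0]
force: [-0.1, 0.1, 0.2]
opening: 0.0006
lid plane [-0.0008  0.0004  0.1176] 0.1172 5131
polish 35.1
mug 68.3
metro 27.6
pedal 27.2
tuner 26.5
top ref 37.6825
```

View pics/side7.png

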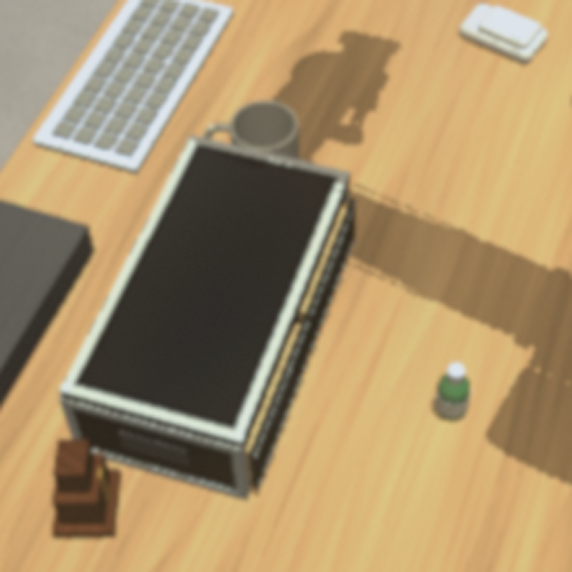

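View pics/top7.png

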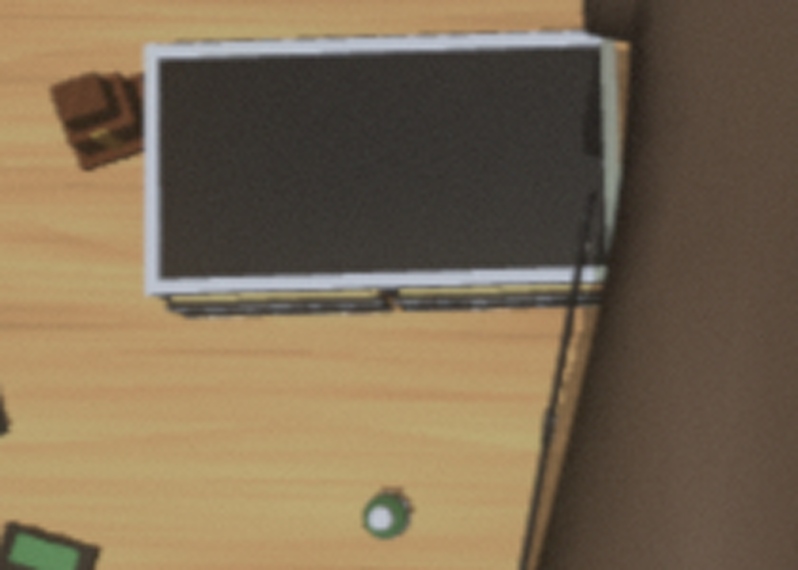

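```bash
python3 - <<'E'
from h import *
z=np.load("top.npz")
Rm=R.from_euler('xyz',z['att'],degrees=True).as_matrix();K=z['K']
def ray(u,v,h):
    d=Rm@np.array([(u-K[0,2])/K[0,0],-(v-K[1,2])/K[1,1],-1]);p=z['pos'];return (p+d*(h-p[2])/d[2]).round(4)
c=lambda x,y:(x/3.8+115-.37,y/3.8+125-.37)
for n,x,y,h in [("rimL",155,294,.117),("faceLl",172,308,.084),("faceLr",380,304,.084),("faceRl",400,303,.084),("faceRr",600,297,.084)]: print(n,ray(*c(x,y),h))
s=ctrl.snapshot("side");cv2.imwrite("pics/side8.png",cv2.resize(s["color"][160:300,190:290,::-1],None,fx=4.2,fy=4.2,interpolation=cv2.INTER_CUBIC))
E
```

```text
rimL [0.505  0.2695 0.117 ]
faceLl [0.4978 0.2647 0.084 ]
faceLr [0.503  0.1114 0.084 ]
faceRl [0.504  0.0967 0.084 ]
faceRr [ 0.5106 -0.0501  0.084 ]
```

View pics/side8.png

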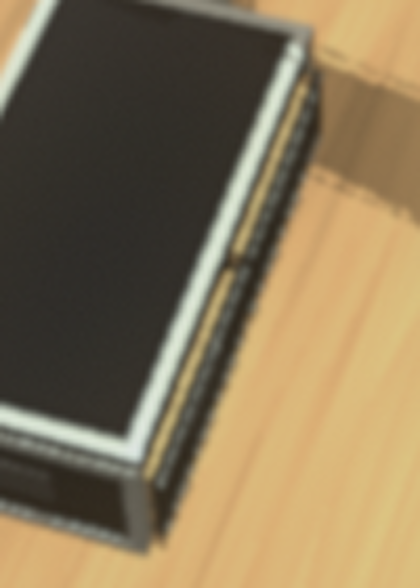

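```bash
python3 -c "
from plant import ctrl
print(ctrl.close_job(), ctrl.get_obs()['clock'])"
```

```text
the job is handed in; nothing more can be done
the job is handed in; nothing more can be done
```

The chest is closed: I pushed the right drawer home, then the left, and only then pressed the lid shut with the closed fingertips. The job was handed in at about 12 s of the 53 s allowed, with the arm well clear of the chest.

- **Drawers:** each ran into a hard stop, with the force rising from about 2 N to 18–26 N. In the last pictures both fronts lie in one line along the chest front.
- **Lid:** it lies flat, with its top measured at 117 mm, which is the rim plus the lid's 12 mm. The final press peaked at about 42 N through the fingertips, well under the 120 N wrist limit. The 40 N limit covers the arm and gripper body, which showed no sign of touching the chest.
- **Other objects:** the polish, metronome and mug look unmoved in the side view. I did not compare the pedal, tuner, mouse and jar closely at the end, but the arm never came down near them. A numeric before/after comparison of the top image told me nothing, because the lighting and shadows had changed.

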